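Close a loaded wheel crate and clamp its lid

ROBOT

A 6-joint arm with a two-finger parallel gripper is mounted at the origin on the work surface. World frame = base frame: x ahead of the robot, y to its left, z up, the work surface at z = 0. Lengths are in m, angles in degrees, forces in N, time in s.
With the tool pointing down it reaches from about 0.25 to 0.725 m from the base axis. Payload 9.7 kg.
Tool frame: the origin (TCP) lies midway between the tips of the shut fingers; the grasp point (between the pads) lies 19 mm behind it; z points along the fingers, y is the line along which they close (so a half turn about z gives the same grasp; the last joint's range is limited). The gripper opens to 85 mm and grips with 20 to 120 N. Pads are 22 mm wide; open, the fingers measure 114 mm over their backs; the gripper's body (76 mm by 85 mm) begins 54 mm behind the grasp point. The pads swing forward as they close: fully open they stand 13 mm farther back than shut.
Start: joints at [69.557, 4.979, 10.078, 95.1, 0, 90], TCP at [0.192, 0.515, 0.199] pointing down, gripper open.
Joint ranges: [-179.16, 179.16], [-48.56, 103.87], [-65.8, 70.77], [-126.05, 130.52], [-82.76, 87.17], [-180, 180]. Speed limits (degrees/s): [127.2, 127.2, 147.25, 180, 180, 180].

INTERFACE

Orientations are given as [roll, pitch, yaw] about the fixed x, y, z axes, in that order (R = Rz(yaw) Ry(pitch) Rx(roll)).
In Python, from workcell import readout, imaging, bot, spotter gives the robot as it stands.
- The arm moves only by the shell command python3 -m jog 'ROWS' [FORCE]. ROWS is JSON, a list of rows, each an object with "rotation": the turn, a rotation vector about the world's x, y, z in degrees, a list of three; "translation": the shift along the world's x, y, z in mm, a list of three; "grip": the finger opening in mm, from 0 to 85.4. In form: [{"rotation": [wx, wy, wz], "translation": [dx, dy, dz], "grip": grip}, ...]. A call has 1 to 20 rows; each row is the pose to reach, as a shift and turn from the pose commanded when the call began; what a row does not reach only later rows make up. A row lasts 1/10 s, in which the tool goes at most 50 mm and 8.59 degrees, less where a joint would pass 70% of its speed; a pose out of reach is approached as far as the arm can. A call with a gripper value outside its range is refused whole. The fingers move at their own pace and stop on an object; FORCE is the grip in N (left out, the last holds). Time passes only in rows, so rows that repeat a pose let the fingers close. It gives the time, the measured TCP pose, the force, the opening and the grip force at its end, in the units of the state.
- readout.get_obs(): the state, without advancing time (a new reading comes with each control period).
- imaging.camera(name): name is "scene" or "top" or "wrist"; returns (picture, depth): 400x640x3 uint8, red, green, blue; 400x640 float32, m along the optical axis (not along the pixel's ray), 0 where there is no reading.
- imaging.camera_info(name): a dict with "vertical_fov" (degrees; the focal length in pixels is half the picture's height over the tangent of half this angle, whatever the lens; pixels are square), "cx", "cy" (the principal point, pixels), "extrinsics" (4x4, takes a point from camera to world coordinates); the wrist camera has in their place "tool_from_camera" (4x4, takes a point from camera to tool coordinates, whose origin is the TCP and whose axes are the flange's). Camera axes: x right, y down, z forward; pixel columns grow to the right and rows downward; lengths in m; the calibration is good to about 2 mm. A picture is of the moment at which its call begins: read the wrist's pose just before it. camera_info takes no time and is no camera call.
- bot.job_done(): hands the job in; it is judged then, once.
Trained networks look in the newest picture that a camera, given by its name, has taken for a name from the list of things; names that differ only in an ending like _2 or _b are one class to them, and where a whole thing is asked for, a point or a joint stands for the part that bears it (a point fixed in the world has none). Each returns a list of dicts, best first, with "confidence" (0 to 1); they miss things now and then, are a little off and sometimes report something else, mostly with a low value. They report only what shows in the picture. A call takes as long as a camera call.
- spotter.spot_in(camera, target): "box" ([centre column, centre row, width, height] in pixels, round what is visible of it).
- spotter.mark_of(camera, target): "uv" ([column, row] in pixels: a listed point, or the origin of a listed thing).
The state is a dict: "time": time; "q": joint angles; "qd": joint speeds; "joint_efforts": joint torques, N m; "ee_pos": TCP position; "tcp_rot": TCP orientation; "wrist_force": force on the tool from outside, world axes, zero at the start; "torque": the same for the moment, N m; "opening": finger opening in m; "grasp_force": force on a finger pad.
Only numpy, scipy, OpenCV 4.12 (cv2) and the standard library are available. Lean on these libraries where they do the work, as an engineer would, in place of code of your own. Each camera call takes 0.05 s, during which the arm holds its last target. There are 200 camera calls.

TASK

The small black crate is full of wheels and ready to go: lay its lid on gently, so that it sits level and fully down in the crate's rim, then swing the crate's clamp over and down until it lies flat on the lid. Don't drop, slam or force the lid, and leave the loose wheels and the screwdriver beyond it where they are.

Things in the scene. Friction and masses are not known exactly. Their poses are not given: they have to be found in the camera images.
- crate: Open black crate fixed to the bench, 170 x 210 mm outside (x by y), 70 mm high, walls 5 mm, holding six wheels (tops 45 mm above the bench). Origin: centre of its underside; z up; +x points to the long wall that carries the clamp (away from the robot). With the lid fully down, its plate rests on the rim and the lid's origin is 60 mm above the crate's.
- lid: Loose black lid, right way up on the bench: plate 170 x 210 mm (x by y), z = 10 to 15 mm; under it a locating skirt 152 x 192 mm outside, 10 mm deep, entering the crate's mouth with 4 mm play all round. Central grey grip rib on top: 16 mm wide (x), 80 mm long (y), z = 15 to 47 mm. Origin: centre of the skirt's underside; z up; same when turned half round. About 0.28 kg.
- lid_grip (a point): Point in the lid's grip rib at its middle, 38 mm above the lid's origin; its axes are the lid's.
- clamp (a joint): Angle of the steel clamp arm on the crate's +x wall, rad: 0 = down, lying level with its rubber foot on the seated lid; about 1.57 = upright; starts at 1.8 to 2.2 = leaning away from the crate. Stiff hinge (about 0.12 N m): it stays where it is left. Range 0 to 2.4.
- clamp_hinge (a point): Clamp's hinge axis, which runs along the crate's y; at x = 104, y = 0, z = 85 mm in the crate's frame. Two lugs beside it rise to z = 93 mm, 10 mm clear of the crate wall. Its axes are the crate's.
- clamp_bar (a point): Middle of the clamp's rubber cross bar at the arm's free end, 66 mm from the hinge. The bar is 12 mm thick, 50 mm long, parallel to the hinge; the arm is 18 mm wide and 8 mm thick. With the clamp down the bar lies at x = 38, z = 85 mm in the crate's frame.
- wheel_a: Bystander: loose black wheel lying flat, 60 mm across, 40 mm high; origin at the centre of its underside.
- wheel_b: Bystander: another such wheel.
- driver: Bystander: screwdriver lying on the bench.
- clip_bin: Bystander: blue bin of steel clips fixed to the bench, 100 x 140 mm, 35 mm high; origin at the centre of its underside.

How it is judged:
By the outcome, as a careful person would: the job done as asked, in the order asked, and still so for the second after the job is handed in, with the robot touching nothing.
It also fails if it takes over 58 s, if anything falls off the work surface, if the arm or the gripper's body presses on something with over 40 N, if the wrist force passes 120 N, or if a joint passes its speed limit or range.

## Working session

There is one attempt and no reset: what is moved stays moved. The work goes in short steps, Python scripts to look and compute and a shell command to move; the robot and the scene stay as the last step left them, time stands still between calls to the robot, and variables do not carry over. Pictures are saved under pics/ and viewed, at most 10 in all, crops included, and the job is handed in when it is done.

```bash
mkdir -p pics; cat > h.py <<'E'
import numpy as np, cv2
from workcell import readout, imaging, bot, spotter
def K(n):
    i=imaging.camera_info(n); f=200/np.tan(np.radians(i["vertical_fov"])/2); return f,i["cx"],i["cy"],i
def cloud(n,d):
    f,cx,cy,i=K(n); E=np.array(i["extrinsics"]); v,u=np.mgrid[0:d.shape[0],0:d.shape[1]]
    P=np.stack([(u-cx)/f*d,(v-cy)/f*d,d],-1); return P@E[:3,:3].T+E[:3,3]
def save(p,name): cv2.imwrite('pics/'+name,p[...,::-1])
E
python3 - <<'E'
from h import *
o=readout.get_obs(); print(o["time"],o["ee_pos"],o["tcp_rot"],o["opening"],o["wrist_force"])
ims=[]
for n in("top","scene"):
    p,d=imaging.camera(n); np.save(n+'.npy',d); save(p,n+'1.png'); np.save(n+'p.npy',p)
    C=cloud(n,d)
    for t in("crate","lid","lid_grip","clamp_bar","clamp_hinge","wheel_a","driver","clip_bin"):
        for r in spotter.mark_of(n,t)[:2]:
            u,v=np.round(r["uv"]).astype(int); ok=0<=u<640 and 0<=v<400
            print(n,t,np.round(r["confidence"],2),u,v,np.round(C[v,u],3) if ok else'')
E
```

```text
0.0 [0.19200489 0.51510465 0.19867843] [-1.79924306e+02 -5.22575899e-04  1.59558205e+02] 0.08550725927073527 [-0.12560085  0.00025817  0.08765154]
top crate 0.93 234 266 [0.495 0.18  0.007]
top lid 0.81 396 275 [ 0.467 -0.158  0.048]
top lid_grip 0.71 398 277 [ 0.463 -0.163  0.044]
top clamp_bar 0.57 234 194 [ 0.653  0.182 -0.002]
top clamp_hinge 0.36 398 277 [ 0.463 -0.163  0.044]
top clamp_hinge 0.18 189 173 [ 0.704  0.284 -0.004]
top wheel_a 0.92 335 145 [ 0.747 -0.043  0.039]
top wheel_a 0.71 294 153 [0.733 0.046 0.036]
top driver 0.75 190 170 [0.705 0.275 0.021]
top clip_bin 0.7 239 213 [0.61  0.171 0.001]
top clip_bin 0.61 445 154 [ 0.73  -0.288  0.005]
scene crate 0.75 412 227 [0.534 0.193 0.045]
scene lid 0.81 302 168 [ 0.479 -0.162  0.014]
scene lid_grip 0.74 308 159 [ 0.471 -0.147  0.047]
scene clamp_bar 0.51 383 206 [0.618 0.15  0.156]
scene clamp_hinge 0.86 389 223 [0.605 0.164 0.101]
scene wheel_a 0.8 272 255 [ 0.78  -0.026  0.034]
scene wheel_a 0.67 310 270 [0.763 0.065 0.03 ]
scene driver 0.89 410 308 [0.722 0.287 0.023]
scene driver 0.51 273 255 [ 0.778 -0.025  0.033]
scene clip_bin 0.58 197 209 [ 0.75  -0.289  0.004]
```

View pics/top1.png

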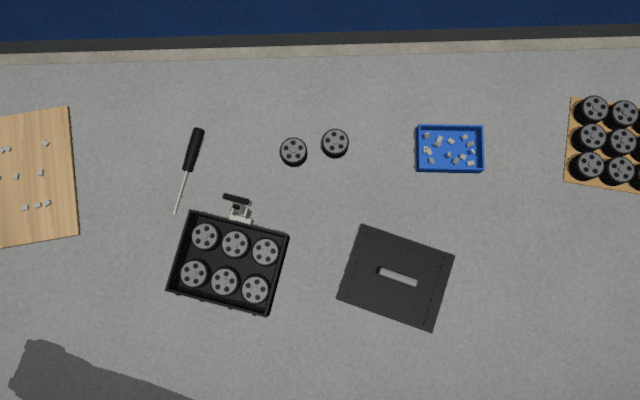

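View pics/scene1.png

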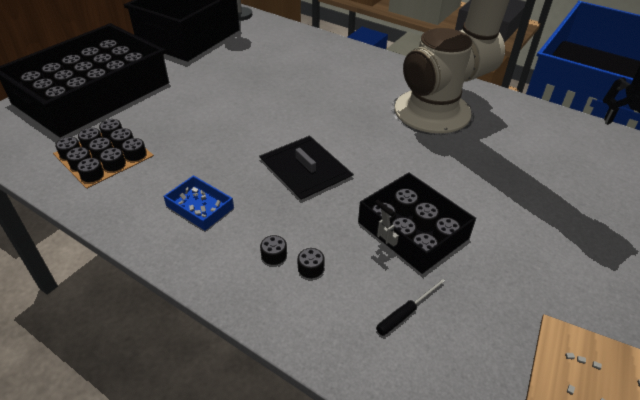

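The top view shows the crate around (228,263) with its clamp at (238,205). The lid is at (396,278) and its rib at (399,276), while the wheels, driver and bin lie farther off. The scene view agrees. Next I'll fit rectangles to the lid and the crate rim.

```bash
python3 - <<'E'
from h import *
for n in("top","scene"):
    d=np.load(n+'.npy'); p=np.load(n+'p.npy').astype(int); C=cloud(n,d)
    g=p.sum(-1)/3
    x,y,z=C[...,0],C[...,1],C[...,2]
    print(n,'bench z',np.median(z[(abs(x-.4)<.1)&(abs(y)<.05)]),'nodepth',(d==0).mean(),'H',K(n)[3]["extrinsics"][2][3])
    def rect(m,lab):
        q=C[m][:,:2]; 
        r=cv2.minAreaRect((q*1000).astype(np.float32)); print(lab,m.sum(),np.round(r[0],1),np.round(r[1],1),round(r[2],1), 'medz',round(float(np.median(z[m])),4))
    lidreg=(d>0)&(abs(x-.465)<.16)&(abs(y+.16)<.17)
    m=lidreg&(z>.006)&(z<.03)&(g<70); m=cv2.morphologyEx(m.astype(np.uint8),cv2.MORPH_OPEN,np.ones((3,3)))>0; rect(m,'lid')
    rect(lidreg&(z>.035)&(z<.06),'rib')
    cr=(d>0)&(abs(x-.49)<.16)&(abs(y-.18)<.17)
    m=cr&(z>.06)&(z<.078)&(g<60); rect(m,'rim')
    m=cr&(z>.095)&(z<.2); rect(m,'clamp'); 
    q=C[m]; 
    for a in np.arange(.08,.17,.01):
        k=cr&(z>a)&(z<=a+.01)
        if k.sum()>3: print(round(a,3),k.sum(),np.round(C[k].mean(0),3),np.round(C[k].min(0),3),np.round(C[k].max(0),3))
E
```

```text
top bench z 0.0006478077965719198 nodepth 0.00412109375 H 1.0193401747247108
lid 7656 [ 463.6 -162.4] [210.6 168.5] 69.3 medz 0.0152
rib 322 [ 464.4 -161.9] [80.1 16. ] 69.5 medz 0.0465
rim 974 [510.5 181.6] [209.7 190.8] 74.6 medz 0.0694
clamp 261 [611.1 153.6] [49.6 23.6] 75.4 medz 0.1522
0.08 35 [0.6   0.155 0.087] [0.59  0.139 0.082] [0.61  0.174 0.09 ]
0.09 49 [0.601 0.154 0.093] [0.59  0.139 0.09 ] [0.607 0.173 0.1  ]
0.1 16 [0.603 0.153 0.104] [0.601 0.146 0.1  ] [0.606 0.163 0.109]
0.11 7 [0.605 0.148 0.113] [0.602 0.146 0.111] [0.608 0.152 0.119]
0.12 19 [0.605 0.153 0.126] [0.602 0.145 0.121] [0.611 0.163 0.13 ]
0.13 37 [0.608 0.154 0.134] [0.603 0.145 0.13 ] [0.613 0.161 0.14 ]
0.14 12 [0.612 0.144 0.147] [0.605 0.128 0.141] [0.621 0.17  0.15 ]
0.15 160 [0.616 0.152 0.154] [0.606 0.128 0.15 ] [0.627 0.177 0.158]
scene bench z 0.0001797636779649059 nodepth 0.00390625 H 0.9037870764638954
lid 2913 [ 462.8 -162.4] [213.8 173.9] 68.4 medz 0.015
rib 164 [ 463.5 -161.8] [82.5 17.8] 69.1 medz 0.0455
rim 1101 [513.5 179.9] [213.6 200.3] 74.4 medz 0.0678
clamp 218 [611.4 153. ] [50.4 21.5] 75.7 medz 0.1486
0.08 48 [0.605 0.16  0.086] [0.593 0.14  0.08 ] [0.614 0.173 0.09 ]
0.09 39 [0.605 0.158 0.093] [0.597 0.139 0.09 ] [0.612 0.172 0.1  ]
0.1 24 [0.608 0.157 0.105] [0.603 0.146 0.1  ] [0.611 0.164 0.109]
0.11 18 [0.61  0.156 0.116] [0.604 0.147 0.112] [0.615 0.163 0.119]
0.12 21 [0.613 0.155 0.125] [0.61  0.144 0.121] [0.616 0.162 0.13 ]
0.13 16 [0.615 0.154 0.135] [0.613 0.145 0.131] [0.617 0.162 0.138]
0.14 34 [0.619 0.154 0.147] [0.611 0.127 0.14 ] [0.627 0.176 0.15 ]
0.15 97 [0.617 0.153 0.154] [0.606 0.127 0.15 ] [0.627 0.176 0.157]
```

```bash
python3 -m jog '[{"rotation":[0,0,-6],"translation":[18,-45,0],"grip":60},{"rotation":[0,0,-12],"translation":[36,-90,0],"grip":60},{"rotation":[0,0,-18],"translation":[54,-135,0],"grip":60},{"rotation":[0,0,-24],"translation":[72,-180,0],"grip":60},{"rotation":[0,0,-30],"translation":[90,-225,0],"grip":60},{"rotation":[0,0,-36],"translation":[108,-270,0],"grip":60},{"rotation":[0,0,-42],"translation":[126,-315,0],"grip":60},{"rotation":[0,0,-48],"translation":[144,-360,0],"grip":60},{"rotation":[0,0,-54],"translation":[162,-405,0],"grip":60},{"rotation":[0,0,-60],"translation":[180,-450,0],"grip":60},{"rotation":[0,0,-66],"translation":[200,-495,0],"grip":60},{"rotation":[0,0,-72],"translation":[220,-540,0],"grip":60},{"rotation":[0,0,-78],"translation":[240,-585,0],"grip":60},{"rotation":[0,0,-84],"translation":[255,-625,0],"grip":60},{"rotation":[0,0,-88],"translation":[266,-658,0],"grip":60},{"rotation":[0,0,-90.2],"translation":[272,-677,0],"grip":60},{"rotation":[0,0,-90.2],"translation":[272,-677,0],"grip":60},{"rotation":[0,0,-90.2],"translation":[272,-677,0],"grip":60}]' 40
python3 - <<'E'
from h import *
from scipy.spatial.transform import Rotation as R
o=readout.get_obs(); p,d=imaging.camera("wrist"); save(p,'w1.png')
i=imaging.camera_info("wrist"); T=np.eye(4); T[:3,:3]=R.from_euler('xyz',o["tcp_rot"],degrees=True).as_matrix(); T[:3,3]=o["ee_pos"]
E=T@np.array(i["tool_from_camera"]); f=200/np.tan(np.radians(i["vertical_fov"])/2)
v,u=np.mgrid[0:400,0:640]; C=np.stack([(u-i["cx"])/f*d,(v-i["cy"])/f*d,d],-1)@E[:3,:3].T+E[:3,3]
for a,b in((.04,.06),(.01,.02)):
  m=(d>0)&(C[...,2]>a)&(C[...,2]<b)&(np.hypot(C[...,0]-.464,C[...,1]+.162)<.16)
  m=cv2.morphologyEx(m.astype(np.uint8),cv2.MORPH_OPEN,np.ones((3,3)))>0
  print(cv2.minAreaRect((C[m][:,:2]*1000).astype(np.float32)),np.median(C[m][:,2]))
# refined crate from top rim
for n in("top","scene"):
  C=cloud(n,np.load(n+'.npy')); c,s=np.cos(np.radians(-15.4)),np.sin(np.radians(-15.4))
  q=C[...,:2]-[.500,.184]; X=q@[c,s]; Y=q@[-s,c]
  m=(abs(C[...,2]-.069)<.008)&(X>-.1)&(X<.092)&(abs(Y)<.115)
  m=cv2.morphologyEx(m.astype(np.uint8),cv2.MORPH_OPEN,np.ones((2,2)))>0
  print(n,cv2.minAreaRect((C[m][:,:2]*1000).astype(np.float32)), np.percentile(X[m],[0,1,99,100]),np.percentile(Y[m],[0,1,99,100]))
E
```

```text
time: 2.7
ee_pos: [0.4639, -0.1616, 0.1992]
tcp_rot: [-180.0, -0.0, 69.4]
wrist_force: [0.1, 0.3, -0.1]
opening: 0.06
grasp_force: 0.0
((463.5355529785156, -162.30706787109375), (79.17906951904297, 15.208395004272461), 68.97066497802734) 0.04618007938772728
((463.2962341308594, -162.45468139648438), (208.59600830078125, 170.2420654296875), 69.37187194824219) 0.014455562075385647
top ((487.7787780761719, 151.96104431152344), (316.453369140625, 181.67050170898438), 74.1436767578125) [-0.09442812 -0.0917176   0.08571158  0.08783098] [-0.19252053 -0.10434216  0.10377096  0.12479425]
scene ((870.03955078125, 252.3305206298828), (995.323974609375, 260.6818542480469), 9.951749801635742) [-0.14868908 -0.08583773  0.10040915  0.73253429] [-0.1051984  -0.1025189   0.10550317  0.49501795]
```

View pics/w1.png

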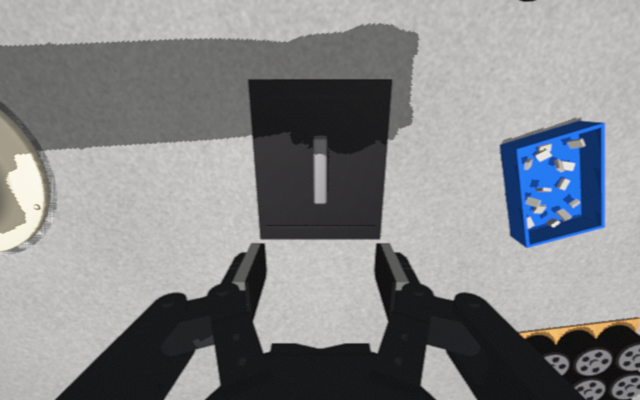

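The wrist view shows the rib at (320,170), centred between the fingers and aligned with them. I'll go down and grip it.

```bash
python3 -m jog '[{"rotation":[0,0,0],"translation":[0,-1,-30],"grip":60},{"rotation":[0,0,0],"translation":[0,-1,-65],"grip":60},{"rotation":[0,0,0],"translation":[0,-1,-100],"grip":60},{"rotation":[0,0,0],"translation":[0,-1,-130],"grip":60},{"rotation":[0,0,0],"translation":[0,-1,-150],"grip":60},{"rotation":[0,0,0],"translation":[0,-1,-165],"grip":50},{"rotation":[0,0,0],"translation":[0,-1,-174],"grip":40},{"rotation":[0,0,0],"translation":[0,-1,-178],"grip":30},{"rotation":[0,0,0],"translation":[0,-1,-178],"grip":22},{"rotation":[0,0,0],"translation":[0,-1,-178],"grip":10},{"rotation":[0,0,0],"translation":[0,-1,-178],"grip":5},{"rotation":[0,0,0],"translation":[0,-1,-178],"grip":5},{"rotation":[0,0,0],"translation":[0,-1,-178],"grip":5},{"rotation":[0,0,0],"translation":[0,-1,-178],"grip":5},{"rotation":[0,0,0],"translation":[0,-1,-178],"grip":5},{"rotation":[0,0,0],"translation":[0,-1,-178],"grip":5},{"rotation":[0,0,0],"translation":[0,-1,-178],"grip":5},{"rotation":[0,0,0],"translation":[0,-1,-178],"grip":5}]' 60
```

```text
time: 4.55
ee_pos: [0.4641, -0.1626, 0.0214]
tcp_rot: [-180.0, 0.0, 69.4]
wrist_force: [-0.1, 0.3, -0.0]
opening: 0.0052
grasp_force: 0.0
```

```bash
python3 - <<'E'
from h import *
print(readout.get_obs())
p,d=imaging.camera("wrist"); p2,d2=imaging.camera("scene")
f,cx,cy,i=K("scene")
save(np.hstack([cv2.resize(p,(400,250)),cv2.resize(p2[90:290,200:520],(400,250))]),'g1.png')
C=cloud("scene",d2)
E
```

```text
{'time': 4.55, 'q': array([-1.93119230e+01, -2.60848122e+00, -1.73508251e+01,  7.52622160e+01,
       -1.33365435e-03,  9.13301873e+01]), 'qd': array([-0.03788583, -0.02581124,  0.0322503 , -0.04506723, -0.00246255,
        0.05379303]), 'joint_efforts': array([-2.40426118e-03, -4.33612669e+01,  4.62481570e+01,  2.15015876e-03,
        6.34068397e-05,  5.07154459e-05]), 'ee_pos': array([ 0.46407948, -0.16263456,  0.02135585]), 'tcp_rot': array([-1.79995472e+02,  1.43914777e-03,  6.93578898e+01]), 'wrist_force': array([-0.11575298,  0.32368265, -0.0188392 ]), 'torque': array([-0.0021732 ,  0.02663994,  0.0106912 ]), 'grasp_force': 0.0, 'opening': 0.005222802108858609}
```

View pics/g1.png

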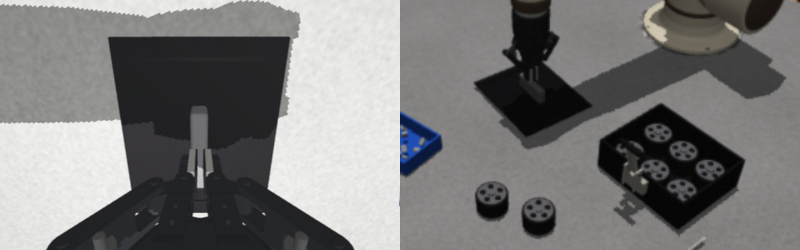

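```bash
python3 - <<'E'
from h import *
p,d=imaging.camera("wrist"); p2,d2=imaging.camera("scene"); p3,d3=imaging.camera("top")
a=cv2.resize(p[150:350,220:420],(400,400),interpolation=2); b=cv2.resize(p2[90:190,260:360],(400,400),interpolation=2)
save(np.hstack([a,b]),'g2.png')
for n,dd in(("scene",d2),("top",d3)):
    C=cloud(n,dd); m=(dd>0)&(np.hypot(C[...,0]-.464,C[...,1]+.162)<.06)&(C[...,2]>.03)&(C[...,2]<.055)
    print(n,m.sum(),cv2.minAreaRect((C[m][:,:2]*1000).astype(np.float32)))
    q=C[m]; 
    k=(dd>0)&(np.hypot(C[...,0]-.464,C[...,1]+.162)<.16)&(C[...,2]>.01)&(C[...,2]<.02); print(np.percentile(C[k],[1,99],axis=0).round(3))
    if n=="scene": print(q[np.argsort(q[:,1])][::8].round(3))
E
```

```text
scene 168 ((463.2800598144531, -162.84292602539062), (84.02574920654297, 18.42962646484375), 69.59928894042969)
[[ 0.372 -0.276  0.011]
 [ 0.568 -0.047  0.019]]
[[ 0.453 -0.204  0.036]
 [ 0.454 -0.196  0.047]
 [ 0.459 -0.192  0.049]
 [ 0.464 -0.186  0.034]
 [ 0.467 -0.18   0.039]
 [ 0.463 -0.176  0.045]
 [ 0.469 -0.169  0.042]
 [ 0.471 -0.164  0.036]
 [ 0.467 -0.16   0.045]
 [ 0.463 -0.156  0.044]
 [ 0.463 -0.153  0.048]
 [ 0.476 -0.151  0.038]
 [ 0.467 -0.147  0.05 ]
 [ 0.462 -0.144  0.046]
 [ 0.466 -0.141  0.046]
 [ 0.475 -0.138  0.05 ]
 [ 0.47  -0.135  0.048]
 [ 0.472 -0.131  0.048]
 [ 0.475 -0.128  0.041]
 [ 0.481 -0.128  0.042]
 [ 0.471 -0.125  0.047]]
top 95 ((474.13409423828125, -135.6185302734375), (23.672327041625977, 15.717907905578613), 70.47914123535156)
[[ 0.386 -0.181  0.011]
 [ 0.57  -0.045  0.019]]
```

View pics/g2.png

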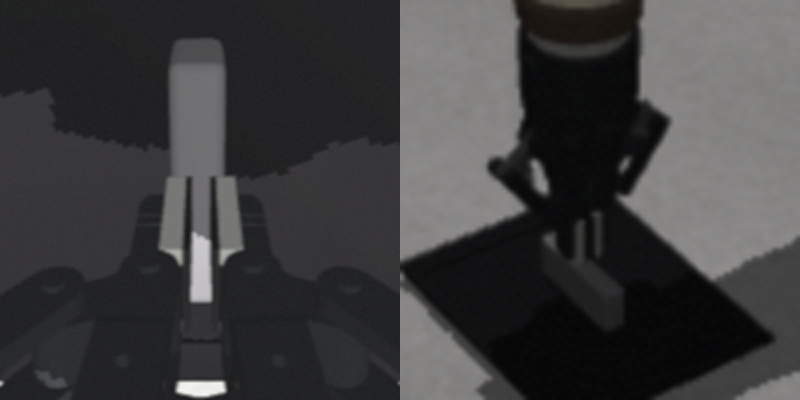

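The fingers have closed just above the rib at (200,210), not around it. I'll measure how high the tips really are.

```bash
python3 - <<'E'
from h import *
from scipy.spatial.transform import Rotation as R
o=readout.get_obs(); p,d=imaging.camera("wrist")
i=imaging.camera_info("wrist"); T=np.eye(4); T[:3,:3]=R.from_euler('xyz',o["tcp_rot"],degrees=True).as_matrix(); T[:3,3]=o["ee_pos"]
M=np.array(i["tool_from_camera"]); print(M.round(3)); E=T@M; f=200/np.tan(np.radians(i["vertical_fov"])/2)
v,u=np.mgrid[0:400,0:640]; P=np.stack([(u-i["cx"])/f*d,(v-i["cy"])/f*d,d],-1); C=P@E[:3,:3].T+E[:3,3]; Tl=P@M[:3,:3].T+M[:3,3]
for (a,b) in((305,242),(307,255),(307,265),(335,242),(335,255),(320,230),(320,200),(320,175),(320,285),(320,250),(270,220)): print(a,b,'d',d[b,a].round(3),'w',C[b,a].round(3),'tool',Tl[b,a].round(3))
p,d=imaging.camera("scene"); C=cloud("scene",d)
for b in range(128,172,3): print(b,[ (tuple((C[b,a]*1000).astype(int))) for a in(304,309,313)])
E
```

```text
[[ 0.    -0.946 -0.324  0.083]
 [ 1.     0.    -0.    -0.   ]
 [ 0.    -0.324  0.946 -0.174]
 [ 0.     0.     0.     1.   ]]
305 242 d 0.151 w [ 0.46  -0.15   0.061] tool [ 0.01  -0.008 -0.039]
307 255 d 0.138 w [ 0.462 -0.15   0.074] tool [ 0.011 -0.007 -0.053]
307 265 d 0.13 w [ 0.462 -0.151  0.083] tool [ 0.01  -0.006 -0.061]
335 242 d 0.151 w [ 0.475 -0.156  0.06 ] tool [ 0.01   0.008 -0.039]
335 255 d 0.139 w [ 0.474 -0.156  0.074] tool [ 0.01   0.007 -0.052]
320 230 d 0.165 w [ 0.467 -0.153  0.046] tool [ 0.01  -0.    -0.025]
320 200 d 0.158 w [ 0.474 -0.135  0.047] tool [ 0.029 -0.    -0.026]
320 175 d 0.169 w [ 0.478 -0.126  0.032] tool [ 0.039 -0.    -0.011]
320 285 d 0.177 w [ 0.454 -0.188  0.046] tool [-0.027 -0.    -0.025]
320 250 d 0.168 w [ 0.463 -0.165  0.047] tool [-0.003 -0.    -0.025]
270 220 d 0.197 w [ 0.432 -0.148  0.015] tool [ 0.003 -0.035  0.006]
128 [(np.int64(484), np.int64(-149), np.int64(153)), (np.int64(461), np.int64(-151), np.int64(139)), (np.int64(457), np.int64(-141), np.int64(140))]
131 [(np.int64(479), np.int64(-153), np.int64(139)), (np.int64(458),
[... 1287 characters left out ...]
(-158), np.int64(46)), (np.int64(465), np.int64(-148), np.int64(45)), (np.int64(425), np.int64(-162), np.int64(13))]
161 [(np.int64(469), np.int64(-161), np.int64(32)), (np.int64(478), np.int64(-139), np.int64(48)), (np.int64(471), np.int64(-130), np.int64(47))]
164 [(np.int64(472), np.int64(-159), np.int64(24)), (np.int64(479), np.int64(-137), np.int64(39)), (np.int64(475), np.int64(-127), np.int64(41))]
167 [(np.int64(478), np.int64(-155), np.int64(19)), (np.int64(479), np.int64(-138), np.int64(29)), (np.int64(474), np.int64(-128), np.int64(30))]
170 [(np.int64(485), np.int64(-149), np.int64(17)), (np.int64(480), np.int64(-137), np.int64(20)), (np.int64(477), np.int64(-126), np.int64(22))]
```

The fingertips really sit about 35 mm higher than the reported TCP suggests: near z = 57 mm by both cameras, against a reported 21 mm. I'll allow for that offset: open, go 32 mm lower and grip.

```bash
python3 -m jog '[{"rotation":[0,0,0],"translation":[0,0,0],"grip":45},{"rotation":[0,0,0],"translation":[0,0,0],"grip":45},{"rotation":[0,0,0],"translation":[0,0,0],"grip":45},{"rotation":[0,0,0],"translation":[0,0,0],"grip":45},{"rotation":[0,0,0],"translation":[0,0,0],"grip":45},{"rotation":[0,0,0],"translation":[0,0,-8],"grip":45},{"rotation":[0,0,0],"translation":[0,0,-16],"grip":45},{"rotation":[0,0,0],"translation":[0,0,-24],"grip":45},{"rotation":[0,0,0],"translation":[0,0,-29],"grip":45},{"rotation":[0,0,0],"translation":[0,0,-32],"grip":45},{"rotation":[0,0,0],"translation":[0,0,-32],"grip":45}]'
python3 - <<'E'
from h import *
p,d=imaging.camera("wrist"); save(cv2.resize(p[150:350,220:420],(400,400)),'g3.png')
E
python3 -m jog '[{"rotation":[0,0,0],"translation":[0,0,0],"grip":30},{"rotation":[0,0,0],"translation":[0,0,0],"grip":20},{"rotation":[0,0,0],"translation":[0,0,0],"grip":10},{"rotation":[0,0,0],"translation":[0,0,0],"grip":5},{"rotation":[0,0,0],"translation":[0,0,0],"grip":5},{"rotation":[0,0,0],"translation":[0,0,0],"grip":5},{"rotation":[0,0,0],"translation":[0,0,0],"grip":5},{"rotation":[0,0,0],"translation":[0,0,0],"grip":5},{"rotation":[0,0,0],"translation":[0,0,0],"grip":5},{"rotation":[0,0,0],"translation":[0,0,0],"grip":5}]' 60
```

```text
time: 6.0
ee_pos: [0.4638, -0.1625, -0.0111]
tcp_rot: [-180.0, 0.0, 69.4]
wrist_force: [-0.7, -0.1, 0.8]
opening: 0.0448
grasp_force: 0.0
time: 7.05
ee_pos: [0.4644, -0.1627, -0.0101]
tcp_rot: [180.0, -0.0, 69.4]
wrist_force: [-0.6, 0.7, 5.2]
opening: 0.0148
grasp_force: 59.4
```

```bash
python3 -m jog '[{"rotation":[0,0,0],"translation":[0,0,2],"grip":5},{"rotation":[0,0,0],"translation":[0,0,6],"grip":5},{"rotation":[0,0,0],"translation":[0,0,14],"grip":5},{"rotation":[0,0,0],"translation":[0,0,26],"grip":5},{"rotation":[0,0,0],"translation":[0,0,42],"grip":5},{"rotation":[0,0,0],"translation":[0,0,60],"grip":5},{"rotation":[0,0,0],"translation":[0,0,78],"grip":5},{"rotation":[0,0,0],"translation":[0,0,94],"grip":5},{"rotation":[0,0,0],"translation":[0,0,104],"grip":5},{"rotation":[0,0,0],"translation":[0,0,110],"grip":5},{"rotation":[0,0,0],"translation":[0,0,110],"grip":5},{"rotation":[0,0,0],"translation":[0,0,110],"grip":5}]' 80
python3 - <<'E'
from h import *
C0=cloud("top",np.load('top.npy')); ok=np.load('top.npy')>0
c,s=np.cos(np.radians(-15.4)),np.sin(np.radians(-15.4))
for n in("top","scene"):
  d=np.load(n+'.npy'); C=cloud(n,d); q=C[...,:2]-[.500,.184]; X=(q@[c,s])*1000; Y=(q@[-s,c])*1000; z=C[...,2]
  rim=(d>0)&(z>.062)&(z<.078)
  # rim wall bands: outer and inner extents by slices
  for nm,A,B,lo in(("x-",X,Y,-100),("y-",Y,X,-120),("y+",Y,X,90),("x+",X,Y,70)):
    r=[]
    for b in np.arange(-75,76,10):
      m=rim&(abs(B-b)<5)&(A>lo)&(A<lo+30)
      if nm=="x+" and -15<b<15: continue
      if m.sum()>2: r.append((b,A[m].min(),A[m].max(),np.median(A[m])))
    r=np.array(r)
    if len(r)>3: print(n,nm,len(r),'min/max/med',np.median(r[:,1:],0).round(1),'slope deg',np.degrees(np.polyfit(r[:,0],r[:,3],1)[0]).round(2))
p,d=imaging.camera("scene"); C=cloud("scene",d)
m=(d>0)&(abs(C[...,2]-.125)<.02)&(np.hypot(C[...,0]-.464,C[...,1]+.162)<.14)&(p.sum(-1)<150)
q=C[m]; A=np.c_[q[:,:2]-[.464,-.162],np.ones(len(q))]
for _ in range(3):
  w=np.linalg.lstsq(A,q[:,2],rcond=None)[0]; k=abs(q[:,2]-A@w)<.004; A,q=A[k],q[k]
print('lid plane',w.round(4),len(q),cv2.minAreaRect((q[:,:2]*1000).astype(np.float32)))
E
```

```text
time: 8.25
ee_pos: [0.4639, -0.1625, 0.0988]
tcp_rot: [-180.0, 0.0, 69.4]
wrist_force: [0.1, 0.0, -2.8]
opening: 0.0145
grasp_force: 78.1
top x- 16 min/max/med [-83.1 -77.7 -80.2] slope deg 0.21
top y- 16 min/max/med [-103.9  -99.1 -101.6] slope deg -0.53
top y+ 16 min/max/med [100.4 106.  102.5] slope deg -0.1
top x+ 14 min/max/med [82.1 87.2 84.6] slope deg 0.43
scene x- 16 min/max/med [-86.1 -78.3 -81.3] slope deg 0.17
scene y- 16 min/max/med [-105.8  -98.9 -101.6] slope deg -0.24
scene y+ 16 min/max/med [ 99.2 105.3 103.5] slope deg 0.15
scene x+ 13 min/max/med [78.7 86.6 84. ] slope deg -0.19
lid plane [-0.0015 -0.0004  0.1239] 2561 ((465.16693115234375, -162.13302612304688), (211.05404663085938, 170.09030151367188), 68.98342895507812)
```

```bash
python3 -m jog '[{"rotation":[0,0,0],"translation":[-3,10,0],"grip":5},{"rotation":[0,0,0.3],"translation":[-9,30,0],"grip":5},{"rotation":[0,0,0.6],"translation":[-16,58,0],"grip":5},{"rotation":[0,0,1],"translation":[-24,88,0],"grip":5},{"rotation":[0,0,1.5],"translation":[-29,118,0],"grip":5},{"rotation":[0,0,2],"translation":[-29,148,0],"grip":5},{"rotation":[0,0,2.5],"translation":[-24,178,0],"grip":5},{"rotation":[0,0,3],"translation":[-16,208,0],"grip":5},{"rotation":[0,0,3.5],"translation":[-6,238,0],"grip":5},{"rotation":[0,0,4],"translation":[5,266,0],"grip":5},{"rotation":[0,0,4.4],"translation":[15,291,0],"grip":5},{"rotation":[0,0,4.7],"translation":[24,312,0],"grip":5},{"rotation":[0,0,5],"translation":[31,328,0],"grip":5},{"rotation":[0,0,5],"translation":[35,339,0],"grip":5},{"rotation":[0,0,5],"translation":[37,344.5,0],"grip":5},{"rotation":[0,0,5],"translation":[38,346.5,0],"grip":5},{"rotation":[0,0,5],"translation":[38,346.5,0],"grip":5},{"rotation":[0,0,5],"translation":[38,346.5,0],"grip":5},{"rotation":[0,0,5],"translation":[38,346.5,0],"grip":5}]'
cat > lid.py <<'E'
from h import *
import sys
zt=float(sys.argv[1])
for n in("scene","top"):
  p,d=imaging.camera(n); C=cloud(n,d)
  c,s=np.cos(np.radians(-15.6)),np.sin(np.radians(-15.6)); q=C[...,:2]-[.5014,.1841]; X=(q@[c,s])*1000; Y=(q@[-s,c])*1000; z=C[...,2]
  m=(d>0)&(abs(z-zt)<.012)&(abs(X)<100)&(abs(Y)<130)
  A=np.c_[X[m],Y[m],np.ones(m.sum())]; k=np.ones(len(A),bool)
  for _ in range(4):
    w=np.linalg.lstsq(A[k],z[m][k],rcond=None)[0]; k=abs(z[m]-A@w)<.004
  print(n,'slope deg',np.degrees(w[:2]*1000).round(2),'z',w[2].round(4),k.sum())
  B=np.c_[X[m],Y[m]][k].astype(np.float32); print(cv2.minAreaRect(B),np.percentile(B,[.5,99.5],0).round(1).tolist())
E
python3 lid.py .124
```

```text
time: 10.2
ee_pos: [0.502, 0.1833, 0.0996]
tcp_rot: [180.0, -0.0, 74.3]
wrist_force: [0.1, -1.0, -2.5]
opening: 0.0143
grasp_force: 78.3
scene slope deg [-0.04  0.01] z 0.1245 3910
((0.46341705322265625, -2.5538482666015625), (174.27310180664062, 214.1300048828125), 0.022174615412950516) [[-84.4, -105.6], [85.4, 103.1]]
top slope deg [ 0.05 -0.08] z 0.1246 5169
((2.3467483520507812, -18.098007202148438), (174.99386596679688, 169.9136199951172), 89.87420654296875) [[-81.7, -105.0], [86.6, 58.0]]
```

```bash
python3 -m jog '[{"rotation":[0,0,0],"translation":[-0.5,1.2,-4],"grip":5},{"rotation":[0,0,0],"translation":[-0.5,1.2,-10],"grip":5},{"rotation":[0,0,0],"translation":[-0.5,1.2,-17],"grip":5},{"rotation":[0,0,0],"translation":[-0.5,1.2,-24],"grip":5},{"rotation":[0,0,0],"translation":[-0.5,1.2,-29],"grip":5},{"rotation":[0,0,0],"translation":[-0.5,1.2,-33],"grip":5},{"rotation":[0,0,0],"translation":[-0.5,1.2,-36],"grip":5},{"rotation":[0,0,0],"translation":[-0.5,1.2,-38],"grip":5},{"rotation":[0,0,0],"translation":[-0.5,1.2,-39.5],"grip":5},{"rotation":[0,0,0],"translation":[-0.5,1.2,-41],"grip":5},{"rotation":[0,0,0],"translation":[-0.5,1.2,-42.5],"grip":5},{"rotation":[0,0,0],"translation":[-0.5,1.2,-44],"grip":5},{"rotation":[0,0,0],"translation":[-0.5,1.2,-44],"grip":5}]'
python3 lid.py .081
```

```text
time: 11.6
ee_pos: [0.5015, 0.185, 0.0552]
tcp_rot: [-180.0, 0.0, 74.4]
wrist_force: [0.4, -0.3, -3.0]
opening: 0.0146
grasp_force: 78.3
scene slope deg [-0.09 -0.02] z 0.0802 3612
((4.7551727294921875, -0.8831024169921875), (212.7584686279297, 187.85501098632812), 89.78475952148438) [[-85.3, -104.1], [84.9, 104.5]]
top slope deg [ 0.01 -0.03] z 0.0804 4600
((7.296119689941406, -18.630615234375), (182.1932373046875, 171.01914978027344), 0.09888812154531479) [[-82.4, -103.5], [86.0, 56.8]]
```

No contact, and the lid's skirt is in the crate's mouth. I'll lower the last 5.5 mm slowly.

```bash
python3 -m jog '[{"rotation":[0,0,0],"translation":[0,0,-1],"grip":5},{"rotation":[0,0,0],"translation":[0,0,-2],"grip":5},{"rotation":[0,0,0],"translation":[0,0,-3],"grip":5},{"rotation":[0,0,0],"translation":[0,0,-3.8],"grip":5},{"rotation":[0,0,0],"translation":[0,0,-4.4],"grip":5},{"rotation":[0,0,0],"translation":[0,0,-4.8],"grip":5},{"rotation":[0,0,0],"translation":[0,0,-5.2],"grip":5},{"rotation":[0,0,0],"translation":[0,0,-5.2],"grip":5},{"rotation":[0,0,0],"translation":[0,0,-5.2],"grip":5}]'
python3 lid.py .075
```

```text
time: 12.6
ee_pos: [0.5016, 0.1851, 0.0502]
tcp_rot: [180.0, -0.0, 74.4]
wrist_force: [-0.3, -0.0, -2.8]
opening: 0.0147
grasp_force: 78.3
scene slope deg [-0.08 -0.  ] z 0.0752 3591
((5.704071044921875, -0.85382080078125), (212.52114868164062, 187.50393676757812), 89.88626861572266) [[-85.0, -104.5], [85.0, 104.7]]
top slope deg [ 0.02 -0.02] z 0.0753 4508
((7.288825988769531, -19.026214599609375), (170.77291870117188, 182.42001342773438), 89.8457260131836) [[-82.5, -103.6], [86.0, 56.0]]
```

```bash
python3 -m jog '[{"rotation":[0,0,0],"translation":[0,0,-0.3],"grip":5},{"rotation":[0,0,0],"translation":[0,0,-0.6],"grip":5},{"rotation":[0,0,0],"translation":[0,0,-0.6],"grip":5}]'; python3 -m jog '[{"rotation":[0,0,0],"translation":[0,0,-0.3],"grip":5},{"rotation":[0,0,0],"translation":[0,0,-0.3],"grip":5}]'
```

```text
time: 13.0
ee_pos: [0.5017, 0.1851, 0.05]
tcp_rot: [180.0, -0.0, 74.4]
wrist_force: [-2.7, 0.7, 2.1]
opening: 0.0145
grasp_force: 78.8
time: 13.2
ee_pos: [0.5017, 0.1851, 0.0499]
tcp_rot: [180.0, -0.0, 74.4]
wrist_force: [-2.2, -2.2, 4.3]
opening: 0.0146
grasp_force: 79.3
```

The lid is seated. Next I'll release it, rise and close the fingers.

```bash
python3 -m jog '[{"rotation":[0,0,0],"translation":[0,0,0.3],"grip":18},{"rotation":[0,0,0],"translation":[0,0,0.3],"grip":24},{"rotation":[0,0,0],"translation":[0,0,0.3],"grip":32},{"rotation":[0,0,0],"translation":[0,0,0.3],"grip":40},{"rotation":[0,0,0],"translation":[0,0,0.3],"grip":40},{"rotation":[0,0,0],"translation":[0,0,0.3],"grip":40},{"rotation":[0,0,0],"translation":[0,0,5],"grip":40},{"rotation":[0,0,0],"translation":[0,0,15],"grip":40},{"rotation":[0,0,0],"translation":[0,0,35],"grip":40},{"rotation":[0,0,0],"translation":[0,0,60],"grip":20},{"rotation":[0,0,0],"translation":[0,0,90],"grip":0},{"rotation":[0,0,0],"translation":[0,0,115],"grip":0},{"rotation":[0,0,0],"translation":[0,0,130],"grip":0},{"rotation":[0,0,0],"translation":[0,0,135],"grip":0},{"rotation":[0,0,0],"translation":[0,0,135],"grip":0}]' 60
python3 lid.py .075
python3 - <<'E'
from h import *
from scipy.spatial.transform import Rotation as R
p,d=imaging.camera("scene"); save(cv2.resize(p[60:310,240:560],(640,500)),'s2.png'); C=cloud("scene",d)
c,s=np.cos(np.radians(-15.6)),np.sin(np.radians(-15.6)); q=C[...,:2]-[.5014,.1841]; X=(q@[c,s])*1000; Y=(q@[-s,c])*1000; z=C[...,2]*1000
k=(d>0)&(abs(X-115)<30)&(abs(Y)<40)&(z>80)&(z<175)
for a in range(80,165,8):
  m=k&(z>a)&(z<=a+8)
  if m.sum(): print(a,m.sum(),'X',X[m].min().round(),X[m].max().round(),'Y',Y[m].min().round(),Y[m].max().round())
# shut finger shape in tool frame
p,d=imaging.camera("wrist"); i=imaging.camera_info("wrist"); M=np.array(i["tool_from_camera"]); f=200/np.tan(np.radians(i["vertical_fov"])/2)
v,u=np.mgrid[0:400,0:640]; T=(np.stack([(u-i["cx"])/f*d,(v-i["cy"])/f*d,d],-1)@M[:3,:3].T+M[:3,3])*1000
for a in range(-80,-10,6):
  m=(d>0)&(T[...,2]>a)&(T[...,2]<=a+6)&(abs(T[...,1])<45)&(abs(T[...,0])<25)
  if m.sum(): print('tool z',a,m.sum(),'y',T[m][:,1].min().round(),T[m][:,1].max().round(),'x',T[m][:,0].max().round())
E
```

```text
time: 14.7
ee_pos: [0.5019, 0.1852, 0.1852]
tcp_rot: [179.9, -0.1, 74.4]
wrist_force: [-0.0, 1.1, -0.7]
opening: 0.0
grasp_force: 0.0
scene slope deg [-0.07 -0.02] z 0.075 4019
((5.510917663574219, -0.28450775146484375), (187.8948516845703, 211.9608154296875), 0.1862955540418625) [[-85.1, -104.1], [84.7, 104.6]]
top slope deg [ 0.03 -0.11] z 0.075 5905
((7.570686340332031, 0.921356201171875), (211.09152221679688, 183.08499145507812), 89.8198471069336) [[-82.6, -103.4], [86.0, 101.5]]
80 25 X 95.0 113.0 Y -15.0 18.0
88 51 X 91.0 114.0 Y -15.0 18.0
96 13 X 103.0 111.0 Y -8.0 16.0
104 17 X 105.0 113.0 Y -8.0 10.0
112 16 X 105.0 114.0 Y -8.0 9.0
120 17 X 110.0 118.0 Y -7.0 9.0
128 18 X 113.0 118.0 Y -10.0 10.0
136 9 X 117.0 120.0 Y -8.0 7.0
144 49 X 112.0 124.0 Y -24.0 25.0
152 77 X 113.0 125.0 Y -25.0 24.0
tool z -80 1282 y -32.0 32.0 x 14.0
tool z -74 598 y -20.0 21.0 x 13.0
tool z -68 306 y -14.0 13.0 x 11.0
tool z -62 414 y -14.0 13.0 x 12.0
tool z -56 362 y -14.0 13.0 x 11.0
tool z -50 319 y -14.0 14.0 x 11.0
tool z -44 259 y -13.0 13.0 x 11.0
tool z -38 85 y -11.0 10.0 x 11.0
```

View pics/s2.png

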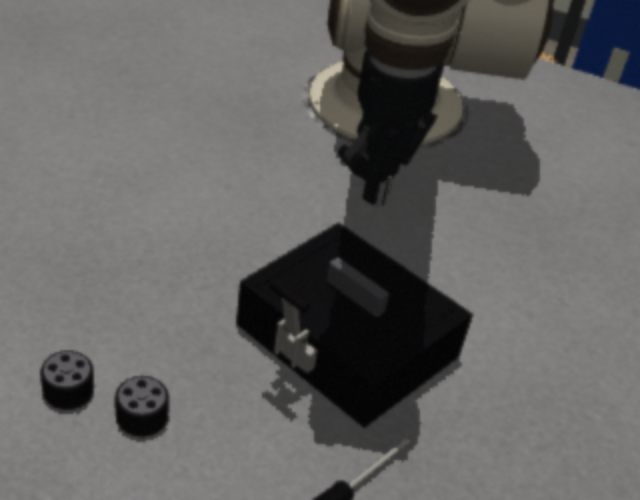

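The lid sits level at the right height, and the clamp leans out with its bar near (290,310). I'll go round behind the bar with shut fingers.

```bash
python3 -m jog '[{"rotation":[0,0,0],"translation":[8,-2,0],"grip":0},{"rotation":[0,0,0],"translation":[28,-8,0],"grip":0},{"rotation":[0,0,0],"translation":[53,-15,0],"grip":0},{"rotation":[0,0,0],"translation":[80,-23,0],"grip":0},{"rotation":[0,0,0],"translation":[107,-31,0],"grip":0},{"rotation":[0,0,0],"translation":[130,-37,0],"grip":0},{"rotation":[0,0,0],"translation":[141,-40,0],"grip":0},{"rotation":[0,0,0],"translation":[144,-41.4,-10],"grip":0},{"rotation":[0,0,0],"translation":[144,-41.4,-30],"grip":0},{"rotation":[0,0,0],"translation":[144,-41.4,-50],"grip":0},{"rotation":[0,0,0],"translation":[144,-41.4,-68],"grip":0},{"rotation":[0,0,0],"translation":[144,-41.4,-77],"grip":0},{"rotation":[0,0,0],"translation":[144,-41.4,-80],"grip":0},{"rotation":[0,0,0],"translation":[144,-41.4,-80],"grip":0}]'
cat > cl.py <<'E'
from h import *
for n in("scene","top"):
  p,d=imaging.camera(n); C=cloud(n,d)
  c,s=np.cos(np.radians(-15.6)),np.sin(np.radians(-15.6)); q=C[...,:2]-[.5014,.1841]; X=(q@[c,s])*1000; Y=(q@[-s,c])*1000; z=C[...,2]*1000
  m=(d>0)&(abs(abs(Y)-19)<5)&(X>20)&(X<135)&(z>80)&(z<175)
  for a in range(80,170,10):
    k=m&(z>a)&(z<=a+10)
    if k.sum(): print(n,'z',a,k.sum(),'X',X[k].min().round(),np.median(X[k]).round(),X[k].max().round())
o=readout.get_obs(); q=o["ee_pos"][:2]-[.5014,.1841]; print('tool X,Y,tipz',(q@[c,s]*1000).round(1),(q@[-s,c]*1000).round(1),(o["ee_pos"][2]*1000+35).round(1),o["wrist_force"].round(1))
E
python3 cl.py
```

```text
time: 16.3
ee_pos: [0.6454, 0.1437, 0.1043]
tcp_rot: [-180.0, 0.0, 74.4]
wrist_force: [0.0, -0.5, 0.7]
opening: -0.0003
grasp_force: 0.0
scene z 80 16 X 94.0 106.0 113.0
scene z 90 12 X 94.0 105.0 111.0
scene z 140 8 X 112.0 122.0 124.0
scene z 150 21 X 113.0 120.0 124.0
top z 140 2 X 115.0 120.0 126.0
top z 150 11 X 117.0 121.0 125.0
tool X,Y,tipz 150.1 0.0 140.3 [-0.1  0.9  0.5]
```

```bash
python3 -m jog '[{"rotation":[0,0,0],"translation":[-4.8,1.3,0],"grip":0},{"rotation":[0,0,0],"translation":[-9.6,2.7,0],"grip":0},{"rotation":[0,0,0],"translation":[-13.5,3.8,1],"grip":0},{"rotation":[0,0,0],"translation":[-17.3,4.8,2],"grip":0},{"rotation":[0,0,0],"translation":[-21,5.9,2.5],"grip":0},{"rotation":[0,0,0],"translation":[-25,7,3],"grip":0},{"rotation":[0,0,0],"translation":[-28.4,8,3],"grip":0},{"rotation":[0,0,0],"translation":[-31.8,8.9,3],"grip":0},{"rotation":[0,0,0],"translation":[-35,9.8,3],"grip":0},{"rotation":[0,0,0],"translation":[-38.5,10.8,2.5],"grip":0},{"rotation":[0,0,0],"translation":[-42,11.8,2],"grip":0},{"rotation":[0,0,0],"translation":[-45.7,12.8,1],"grip":0},{"rotation":[0,0,0],"translation":[-49.4,13.8,-0.5],"grip":0},{"rotation":[0,0,0],"translation":[-53,14.8,-2],"grip":0},{"rotation":[0,0,0],"translation":[-57,15.9,-3.5],"grip":0},{"rotation":[0,0,0],"translation":[-60.7,17,-5.5],"grip":0},{"rotation":[0,0,0],"translation":[-60.7,17,-5.5],"grip":0}]'
python3 cl.py
```

```text
time: 18.1
ee_pos: [0.5841, 0.1608, 0.0984]
tcp_rot: [-179.9, 0.0, 74.4]
wrist_force: [-0.1, 0.6, -0.7]
opening: -0.0001
grasp_force: 0.0
scene z 80 15 X 94.0 103.0 112.0
scene z 90 13 X 96.0 105.0 112.0
scene z 130 6 X 60.0 67.0 70.0
scene z 140 23 X 61.0 68.0 74.0
top z 80 10 X 34.0 103.0 110.0
top z 90 11 X 96.0 106.0 113.0
top z 130 2 X 63.0 63.0 63.0
top z 140 31 X 63.0 68.0 74.0
top z 150 1 X 69.0 69.0 69.0
tool X,Y,tipz 86.3 -0.1 133.6 [0.3 0.6 1.4]
```

```bash
python3 -m jog '[{"rotation":[0,0,0],"translation":[2,-0.6,3],"grip":0},{"rotation":[0,0,0],"translation":[2,-0.6,15],"grip":0},{"rotation":[0,0,0],"translation":[2,-0.6,28],"grip":0},{"rotation":[0,0,0],"translation":[-6,1.7,32],"grip":0},{"rotation":[0,0,0],"translation":[-18,5,32],"grip":0},{"rotation":[0,0,0],"translation":[-28,7.8,30],"grip":0},{"rotation":[0,0,0],"translation":[-30.1,8.4,22],"grip":0},{"rotation":[0,0,0],"translation":[-30.1,8.4,14],"grip":0},{"rotation":[0,0,0],"translation":[-31,8.7,8],"grip":0},{"rotation":[0,0,0],"translation":[-33,9.2,3],"grip":0},{"rotation":[0,0,0],"translation":[-35,9.8,-2],"grip":0},{"rotation":[0,0,0],"translation":[-36.9,10.3,-7],"grip":0},{"rotation":[0,0,0],"translation":[-38.5,10.8,-12],"grip":0},{"rotation":[0,0,0],"translation":[-39.8,11.1,-17],"grip":0},{"rotation":[0,0,0],"translation":[-40.5,11.3,-22],"grip":0},{"rotation":[0,0,0],"translation":[-41,11.5,-27],"grip":0},{"rotation":[0,0,0],"translation":[-41.7,11.6,-31],"grip":0},{"rotation":[0,0,0],"translation":[-41.7,11.6,-34],"grip":0},{"rotation":[0,0,0],"translation":[-41.7,11.6,-36],"grip":0},{"rotation":[0,0,0],"translation":[-41.7,11.6,-36],"grip":0}]'
python3 cl.py
```

```text
time: 20.2
ee_pos: [0.5252, 0.1741, 0.0566]
tcp_rot: [-177.9, 0.4, 74.6]
wrist_force: [-75.2, 14.1, 10.4]
opening: 0.0
grasp_force: 41.5
scene z 80 27 X 34.0 101.0 112.0
scene z 90 49 X 30.0 40.0 113.0
scene z 140 4 X 40.0 42.0 43.0
scene z 150 2 X 44.0 45.0 46.0
scene z 160 2 X 35.0 39.0 43.0
top z 80 17 X 33.0 104.0 113.0
top z 90 38 X 33.0 42.0 113.0
top z 100 1 X 41.0 41.0 41.0
top z 140 3 X 62.0 66.0 67.0
top z 150 4 X 65.0 70.0 72.0
top z 160 7 X 68.0 76.0 85.0
tool X,Y,tipz 25.6 -3.2 91.6 [-75.5  14.6  10.1]
```

The finger slipped down inside the bar, so it's wedged with a 75 N side load. I'll relieve that first.

```bash
python3 -m jog '[{"rotation":[0,0,0],"translation":[-5,1,0],"grip":0},{"rotation":[0,0,0],"translation":[-10,2,0],"grip":0},{"rotation":[0,0,0],"translation":[-14,3,0],"grip":0},{"rotation":[0,0,0],"translation":[-14,3,0],"grip":0}]'
python3 cl.py; python3 lid.py .075
python3 - <<'E'
from h import *
p,d=imaging.camera("scene"); p2,d=imaging.camera("wrist"); save(np.hstack([cv2.resize(p[140:265,340:500],(400,312),interpolation=2),cv2.resize(p2[100:400,130:510],(400,312))]),'s3.png')
E
```

```text
time: 20.7
ee_pos: [0.5253, 0.1752, 0.0603]
tcp_rot: [-179.6, 0.2, 74.4]
wrist_force: [-14.1, 1.6, -1.5]
opening: -0.0001
grasp_force: 7.1
scene z 80 20 X 38.0 105.0 114.0
scene z 90 57 X 32.0 40.0 113.0
scene z 100 1 X 38.0 38.0 38.0
scene z 140 1 X 63.0 63.0 63.0
scene z 150 3 X 40.0 40.0 41.0
scene z 160 3 X 21.0 22.0 42.0
top z 80 12 X 96.0 103.0 114.0
top z 90 48 X 34.0 43.0 112.0
top z 100 2 X 38.0 39.0 41.0
top z 140 1 X 54.0 54.0 54.0
tool X,Y,tipz 25.4 -2.1 95.3 [-14.4   2.   -1.6]
scene slope deg [-0.06 -0.02] z 0.075 3409
((6.460273742675781, 0.0889434814453125), (186.2312469482422, 211.791015625), 0.33117181062698364) [[-84.4, -103.8], [85.4, 104.8]]
top slope deg [ 0.08 -0.14] z 0.0749 3924
((7.838645935058594, -30.333290100097656), (148.33639526367188, 183.25347900390625), 89.91751098632812) [[-82.4, -103.7], [85.7, -2.6]]
```

View pics/s3.png

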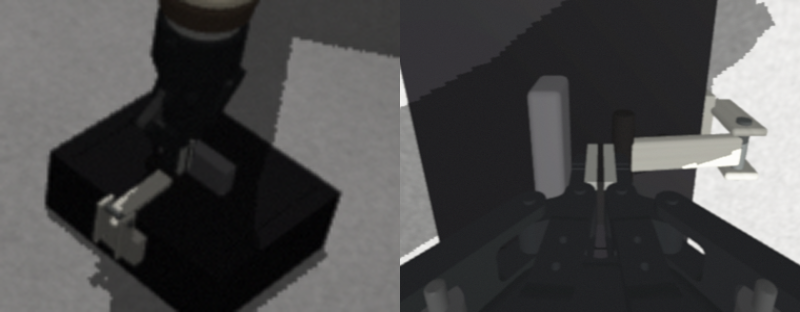

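The clamp is nearly down, with its bar at (625,130) in the right view. The finger at (600,160) stands between the bar and the rib, and the lid hasn't moved. I'll relieve the last load, lift out, and measure the bar.

```bash
python3 -m jog '[{"rotation":[0,0,0],"translation":[-2.5,0.5,0],"grip":0},{"rotation":[0,0,0],"translation":[-3,0.5,2],"grip":0},{"rotation":[0,0,0],"translation":[-3,0.5,8],"grip":0},{"rotation":[0,0,0],"translation":[-3,0.5,18],"grip":0},{"rotation":[0,0,0],"translation":[-3,0.5,35],"grip":0},{"rotation":[0,0,0],"translation":[-3,0.5,55],"grip":0},{"rotation":[0,0,0],"translation":[-3,0.5,65],"grip":0},{"rotation":[0,0,0],"translation":[-3,0.5,65],"grip":0}]'
python3 cl.py
python3 - <<'E'
from h import *
for n in("scene","top"):
  p,d=imaging.camera(n); C=cloud(n,d)
  c,s=np.cos(np.radians(-15.6)),np.sin(np.radians(-15.6)); q=C[...,:2]-[.5014,.1841]; X=(q@[c,s])*1000; Y=(q@[-s,c])*1000; z=C[...,2]*1000
  for a in range(28,100,8):
    m=(d>0)&(abs(Y)<7)&(X>a)&(X<=a+8)&(z>70)&(z<125)
    if m.sum(): print(n,a,m.sum(),'z med/max',np.median(z[m]).round(1),z[m].max().round(1))
E
```

```text
time: 21.8
ee_pos: [0.5273, 0.176, 0.1299]
tcp_rot: [179.8, -0.1, 74.3]
wrist_force: [0.2, -0.7, 0.4]
opening: 0.0
grasp_force: 0.0
scene z 80 14 X 98.0 106.0 113.0
scene z 90 60 X 32.0 40.0 113.0
top z 80 17 X 96.0 104.0 110.0
top z 90 45 X 34.0 42.0 113.0
top z 100 1 X 41.0 41.0 41.0
tool X,Y,tipz 26.3 -1.4 162.5 [ 0.5  0.1 -0.7]
scene 28 13 z med/max 77.0 99.6
scene 36 28 z med/max 96.5 100.1
scene 44 27 z med/max 93.5 96.6
scene 52 20 z med/max 93.8 96.9
scene 60 28 z med/max 91.8 97.1
scene 68 28 z med/max 91.5 97.1
scene 76 22 z med/max 90.7 94.9
scene 84 22 z med/max 90.4 94.8
scene 92 19 z med/max 89.3 92.5
top 28 26 z med/max 76.0 101.2
top 36 21 z med/max 97.4 100.2
top 44 28 z med/max 96.0 98.4
top 52 31 z med/max 94.9 97.2
top 60 30 z med/max 93.3 98.2
top 68 29 z med/max 92.5 96.4
top 76 29 z med/max 91.7 93.9
top 84 27 z med/max 91.5 94.3
top 92 30 z med/max 90.2 93.7
```

```bash
python3 -m jog '[{"rotation":[0,0,0],"translation":[6,-1,0],"grip":0},{"rotation":[0,0,0],"translation":[12,-2.2,0],"grip":0},{"rotation":[0,0,0],"translation":[14.5,-2.6,-4],"grip":0},{"rotation":[0,0,0],"translation":[14.5,-2.6,-16],"grip":0},{"rotation":[0,0,0],"translation":[14.5,-2.6,-32],"grip":0},{"rotation":[0,0,0],"translation":[14.5,-2.6,-46],"grip":0},{"rotation":[0,0,0],"translation":[14.5,-2.6,-55],"grip":0},{"rotation":[0,0,0],"translation":[14.5,-2.6,-60],"grip":0},{"rotation":[0,0,0],"translation":[14.5,-2.6,-63],"grip":0},{"rotation":[0,0,0],"translation":[14.5,-2.6,-65],"grip":0},{"rotation":[0,0,0],"translation":[14.5,-2.6,-67],"grip":0},{"rotation":[0,0,0],"translation":[14.5,-2.6,-69],"grip":0},{"rotation":[0,0,0],"translation":[14.5,-2.6,-69],"grip":0}]'
python3 cl.py | tail -1
```

```text
time: 23.3
ee_pos: [0.5409, 0.1733, 0.0591]
tcp_rot: [180.0, -0.0, 74.4]
wrist_force: [-0.9, 0.3, 0.8]
opening: 0.0002
grasp_force: 0.6
tool X,Y,tipz 41.0 0.2 94.1 [-0.9  0.2  2.8]
```

```bash
python3 -m jog '[{"rotation":[0,0,0],"translation":[0,0,-1],"grip":0},{"rotation":[0,0,0],"translation":[0,0,-2],"grip":0},{"rotation":[0,0,0],"translation":[0,0,-3],"grip":0},{"rotation":[0,0,0],"translation":[0,0,-3],"grip":0}]'; python3 -m jog '[{"rotation":[0,0,0],"translation":[0,0,-0.7],"grip":0},{"rotation":[0,0,0],"translation":[0,0,-1.4],"grip":0},{"rotation":[0,0,0],"translation":[0,0,-1.4],"grip":0}]'
```

```text
time: 23.8
ee_pos: [0.5411, 0.1734, 0.0585]
tcp_rot: [179.9, -0.1, 74.4]
wrist_force: [-7.2, -2.0, 19.3]
opening: 0.0002
grasp_force: 9.6
time: 24.1
ee_pos: [0.5412, 0.1735, 0.0582]
tcp_rot: [179.8, -0.1, 74.4]
wrist_force: [-10.6, -0.8, 27.3]
opening: -0.0001
grasp_force: 13.6
```

The bar has stopped firmly under 27 N, so I'll lift off and check.

```bash
python3 -m jog '[{"rotation":[0,0,0],"translation":[0,0,3],"grip":0},{"rotation":[0,0,0],"translation":[0,0,8],"grip":0},{"rotation":[0,0,0],"translation":[0,0,20],"grip":0},{"rotation":[0,0,0],"translation":[-8,2,40],"grip":0},{"rotation":[0,0,0],"translation":[-24,6,65],"grip":0},{"rotation":[0,0,0],"translation":[-50,12,90],"grip":0},{"rotation":[0,0,0],"translation":[-80,18,105],"grip":0},{"rotation":[0,0,0],"translation":[-105,22,110],"grip":0},{"rotation":[0,0,0],"translation":[-120,24,110],"grip":0},{"rotation":[0,0,0],"translation":[-120,24,110],"grip":0}]'
python3 lid.py .075
python3 - <<'E'
from h import *
for n in("scene","top"):
  p,d=imaging.camera(n); C=cloud(n,d)
  c,s=np.cos(np.radians(-15.6)),np.sin(np.radians(-15.6)); q=C[...,:2]-[.5014,.1841]; X=(q@[c,s])*1000; Y=(q@[-s,c])*1000; z=C[...,2]*1000
  m=(d>0)&(abs(abs(Y)-15)<8)&(X>33)&(X<43)&(z>80)&(z<125); print(n,'bar top',np.median(z[m]),m.sum())
  m=(d>0)&(abs(Y)<7)&(X>46)&(X<92)&(z>82)&(z<120); w=np.polyfit(X[m],z[m],1); print('arm slope rad',w[0],'z@46',np.polyval(w,46),'z@92',np.polyval(w,92))
  if n=="scene": save(cv2.resize(p[100:300,240:560],(800,500)),'s4.png')
E
```

```text
time: 25.1
ee_pos: [0.4197, 0.1975, 0.1656]
tcp_rot: [179.9, -0.1, 74.4]
wrist_force: [0.8, 0.8, -0.1]
opening: -0.0001
grasp_force: 0.0
scene slope deg [ 0.   -0.02] z 0.075 3943
((5.68939208984375, -0.22049713134765625), (185.38134765625, 212.96165466308594), 0.7416321635246277) [[-85.2, -103.8], [84.9, 104.4]]
top slope deg [ 0.01 -0.01] z 0.0751 7285
((7.214103698730469, 0.9858779907226562), (182.58914184570312, 210.983154296875), 0.016811177134513855) [[-82.1, -103.4], [85.8, 104.6]]
scene bar top 89.28032865593072 61
arm slope rad -0.0053202298203477855 z@46 88.80335564796134 z@92 88.55862507622534
top bar top 89.91083336270555 82
arm slope rad 0.0011913562134542627 z@46 89.17983769886871 z@92 89.2346400846876
```

View pics/s4.png

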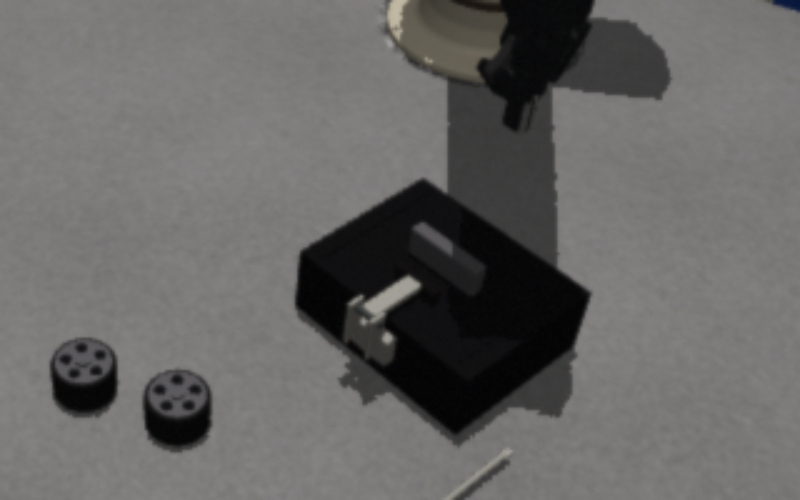

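The view shows the lid seated level and the clamp lying flat from (365,310) to (430,290). The wheels and driver are where they were, and the gripper is clear. I'll hand the job in.

```bash
python3 -c "
from workcell import bot; print(bot.job_done())"
```

```text
the job is handed in; nothing more can be done
None
```

The lid is seated level in the crate's rim, the clamp lies flat on it, and the job is handed in at about 25 s with the robot clear. While I was pushing the clamp down, the shut fingers slipped inside its bar and wedged, reading about 75 N at the wrist (limit 120 N); I eased that off, the lid had not moved, and the wheels and screwdriver were never touched.

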